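Start the rinse programme and hold the flush selector on its third click

TASK

Start the water purifier's rinse by pressing its keys fully down one at a time, blue, then white, then green, letting each come up again. Then turn the flush selector knob clockwise from its parked place, counting the clicks, to the third stop, without clicking over into the fourth. The knob springs back if let go, so finish while still holding it at the third stop; do not disturb the other things on the bench.

Things in the scene. Friction and masses are not known exactly. Their poses are not given: they have to be found in the camera images.
- console: purifier key console, cream box with blue top plate and a small display, fixed to the bench: 120 (x) x 210 (y) x 45 mm high; origin at the centre of its underside; z up
- key_blue_base: housing of the blue key, fixed on the console: black round collar 44 mm across and 12 mm high with a blue round cap 28 mm across in it, whose flat top stands 22 mm above this origin when up. Origin: centre of the collar's underside, z up along the key's axis. The three keys stand in a row 62 mm apart along the console's length; which colour is where changes.
- key_white_base: housing of the white key, fixed on the console: black round collar 44 mm across and 12 mm high with a white round cap 28 mm across in it, whose flat top stands 22 mm above this origin when up. Origin: centre of the collar's underside, z up along the key's axis. The three keys stand in a row 62 mm apart along the console's length; which colour is where changes.
- key_green_base: housing of the green key, fixed on the console: black round collar 44 mm across and 12 mm high with a green round cap 28 mm across in it, whose flat top stands 22 mm above this origin when up. Origin: centre of the collar's underside, z up along the key's axis. The three keys stand in a row 62 mm apart along the console's length; which colour is where changes.
- key_blue (a joint): how far the blue key is pressed, m: 0 up, 0.006 fully down. Springs back by itself; starts to move at about 1.5 N and is fully down at 5 N; counts as pressed beyond 0.0045
- key_white (a joint): how far the white key is pressed, m: 0 up, 0.006 fully down. Springs back by itself; starts to move at about 1.5 N and is fully down at 5 N; counts as pressed beyond 0.0045
- key_green (a joint): how far the green key is pressed, m: 0 up, 0.006 fully down. Springs back by itself; starts to move at about 1.5 N and is fully down at 5 N; counts as pressed beyond 0.0045
- valve: flush valve block, cream box 120 x 120 x 50 mm high, fixed, with a pipe stub on its +y and -y sides (to 90 mm from the centre, 25 mm up) and the selector knob on its top centre; origin at the centre of its underside, z up on the knob's axis. White marks on its black dial, 47 mm from the axis, show the parked place (long mark, on the -x side) and stops 1 to 5.
- grip_bar: red grip bar that turns with the selector knob, 56 (x) x 15 (y) x 34 mm high; origin on the knob's axis at the centre of the bar's underside, 60 mm above the bench, where it meets a grey disc 68 mm across and 8 mm thick; bar top 94 mm above the bench. Its -x end, with the white stripe, is the pointer. Parked, its axes are parallel to the valve block's.
- selector (a joint): knob angle, rad: 0 parked at its end stop, grows clockwise seen from above. Click stops every 0.419 rad: third at 1.257, fourth 1.676, fifth 2.094 (end). A spring always pulls it back towards parked (0.09 to 0.12 N m; it turns back if let go); the detent adds up to 0.08 N m a quarter of the way to the next stop, nothing half-way, takes off as much at three quarters and nothing at the stop, so resistance swings between about 0.02 and 0.2 N m
- reagent: amber bottle, 60 mm across and 150 mm tall, blue cap; loose bystander, leave it alone; origin at the centre of its underside
- beaker: clear open beaker, 68 mm across and 85 mm tall; loose bystander, leave it alone; origin at the centre of its underside
- jar: white jar with red cap, 48 mm across and 55 mm tall; loose bystander, leave it alone; origin at the centre of its underside
- vial: small glass vial with black cap, 28 mm across and 50 mm tall, standing just beyond the valve block (centre about 105 mm from the knob's axis); loose bystander, leave it alone; origin at the centre of its underside
- marker: blue marker pen lying down, 12 mm thick and 112 mm long, just beyond the console (about 100 mm from its centre line); loose bystander, leave it alone; origin at its middle
- tip_box: orange pipette-tip box 120 x 85 x 60 mm; loose bystander, leave it alone; origin at the centre of its underside
- seal_ring: red silicone ring lying flat, 48 mm across and 8 mm high; loose bystander, leave it alone; origin at the centre of its underside

How it is judged:
By the outcome, as a careful person would: the job done as asked, in the order asked, and still so for the second after the job is handed in, while the arm keeps its last pose, push and grip.
It also fails if it takes over 64 s, if anything falls off the work surface, if the arm or the gripper's body presses on something with over 40 N, if the wrist force passes 120 N, or if a joint passes its speed limit or range.

ROBOT

A 6-joint arm with a two-finger parallel gripper is mounted at the origin on the work surface. World frame = base frame: x ahead of the robot, y to its left, z up, the work surface at z = 0. Lengths are in m, angles in rad, forces in N, time in s.
With the tool pointing down it reaches from about 0.25 to 0.775 m from the base axis. Payload 4 kg.
Tool frame: the origin (TCP) lies at the very end of the fingers, on their centre line; the grasp point (between the pads) lies tcp_to_grasp behind it (tcp_to_grasp is the distance from the TCP to the grasp point, in m); z points along the fingers, y is the direction in which the jaws open and shut (so a half turn about z gives the same grasp; the last joint's range is limited). The gripper opens to 94 mm and grips with 3 to 60 N. Pads are 16 mm wide; open, the fingers measure 119 mm over their backs; the gripper's body (75 mm by 177 mm) begins 78 mm behind the grasp point.
Start: joints at [-1.444, 0.087, 1.371, -0, 1.684, -0.103], TCP at [0.125, -0.536, 0.182] pointing down, gripper open.
Joint ranges: [-3.1, 3.1], [-0.76, 2.03], [0.27, 2.55], [-1.08, 4.22], [0.17, 2.65], [-2.57, 2.57]. Speed limits (rad/s): [2.79, 2.79, 3.14, 3.14, 3.14, 3.14].

INTERFACE

Orientations are given as [roll, pitch, yaw] about the fixed x, y, z axes, in that order (R = Rz(yaw) Ry(pitch) Rx(roll)).
In Python, from bench import * gives the robot as it stands.
- The arm moves only by the tool play_rows, never from a script. Its argument "rows" is a list of rows, each a list of 3 entries, a list of its own where there are three numbers: the finger opening in cm, from 0 to 9.4, then the shift along the world's x, y, z in cm, then the turn, a rotation vector about the world's x, y, z in rad. A call has 1 to 8 rows; each row is the pose to reach, as a shift and turn from the pose commanded when the call began; what a row does not reach only later rows make up. A row lasts 1/12 s, in which the tool goes at most 41.7 mm and 7.16 degrees, less where a joint would pass 70% of its speed; a pose out of reach is approached as far as the arm can. A call with a gripper value outside its range is refused whole. The fingers move at their own pace and stop on an object; the grip force is fixed at half the most. Time passes only in rows, so rows that repeat a pose let the fingers close. It gives the time, the measured TCP pose, the force and the opening at its end, in the units of the state.
- get_obs(): the state, without advancing time (a new reading comes with each control period).
- snapshot(name): name is "scene" or "top" or "wrist"; returns a dict with "pixels" (384x512x3 uint8, red, green, blue), "fx", "fy", "cx", "cy" (pixels), "rvec" (rotation vector, rad) and "tvec" (3), from world to camera coordinates, as OpenCV has them. Camera axes: x right, y down, z forward; pixel columns grow to the right and rows downward; lengths in m; the calibration is good to about 2 mm. A picture is of the moment at which its call begins. There is no depth.
- close_job(): hands the job in, once; it reports no verdict.
Trained networks look in the newest picture that a camera, given by its name, has taken for a name from the list of things; names that differ only in an ending like _2 or _b are one class to them, and where a whole thing is asked for, a point or a joint stands for the part that bears it (a point fixed in the world has none). Each returns a list of dicts, best first, with "confidence" (0 to 1); they miss things now and then, are a little off and sometimes report something else, mostly with a low value. They report only what shows in the picture. A call takes as long as a camera call.
- silhouettes(camera, label): "mask" (384x512 bool, what is visible of it) and "point" ([row, column] in pixels, amid what is visible of it).
The state is a dict: "time": time; "joint_positions": joint angles; "qvel": joint speeds; "joint_torque": joint torques, N m; "tool_pos": TCP position; "ee_rot": TCP orientation; "wrist_force": force on the tool from outside, world axes, zero at the start; "wrist_torque": the same for the moment, N m; "width": finger opening in m.
Only numpy, scipy, OpenCV 4.12 (cv2) and the standard library are available. Lean on these libraries where they do the work, as an engineer would, in place of code of your own. Each camera call takes 0.05 s, during which the arm holds its last target. There are 200 camera calls.

## Working session

There is one attempt and no reset: what is moved stays moved. The work goes in short steps, Python scripts to look and compute and a tool call to move; the robot and the scene stay as the last step left them, time stands still between calls to the robot, and variables do not carry over. Pictures are saved under pics/ and viewed, about 8 in all and at most 12, crops included, and the job is handed in when it is done.

Besides the shell and the picture viewer there is one more tool, called as name(argument=value, ...), one argument or row to a line, values as JSON. play_rows: Moves the arm, as the interface text tells. Its arguments: {"type":"object","properties":{"rows":{"type":"array"}},"required":["rows"]}

```bash
mkdir -p pics; ls
cat > h.py <<'E'
from bench import *
import numpy as np, cv2
def snap(n,f=None):
    s=snapshot(n)
    if f: cv2.imwrite('pics/'+f,cv2.cvtColor(s['pixels'],cv2.COLOR_RGB2BGR))
    return s
def K(s): return np.array([[s['fx'],0,s['cx']],[0,s['fy'],s['cy']],[0,0,1.]])
def ray(s,rc):
    R=cv2.Rodrigues(np.array(s['rvec'],float))[0];t=np.array(s['tvec'],float)
    d=R.T@np.linalg.solve(K(s),np.array([rc[1],rc[0],1.])); return -R.T@t,d/np.linalg.norm(d)
def atz(s,rc,z):
    o,d=ray(s,rc); return o+d*(z-o[2])/d[2]
def tri(rays):
    A=0;b=0
    for o,d in rays:
        P=np.eye(3)-np.outer(d,d);A=A+P;b=b+P@o
    return np.linalg.solve(A,b)
def proj(s,p):
    q=cv2.projectPoints(np.array([p],float),np.array(s['rvec'],float),np.array(s['tvec'],float),K(s),None)[0].ravel();return q[::-1]
E
python3 - <<'E'
from h import *
a=snap('scene','scene.png');b=snap('top','top.png')
cv2.imwrite('pics/both.png',cv2.resize(np.vstack([cv2.imread('pics/scene.png'),cv2.imread('pics/top.png')]),None,fx=.78,fy=.78))
for n in ['key_blue','key_white','key_green','key_blue_base','grip_bar','console','valve','vial','marker','reagent','beaker','jar','tip_box','seal_ring']:
    r=[silhouettes(c,n)[:2] for c in('scene','top')]
    print(n,[[(np.round(x['point']),round(x['confidence'],2),int(x['mask'].sum())) for x in q] for q in r], end=' ')
    if r[0] and r[1]: print(tri([ray(a,r[0][0]['point']),ray(b,r[1][0]['point'])]).round(4))
    else: print()
o=get_obs();print(o['time'],o['tool_pos'],o['ee_rot'],o['width'])
try: print(tcp_to_grasp)
except Exception as e: print(e)
E
```

```text
pics
key_blue [[(array([219., 207.]), 0.72, 246), (array([160., 253.]), 0.43, 38)], [(array([180., 421.]), 0.41, 663)]] [ 0.5864 -0.5495 -0.6382]
key_white [[(array([148., 245.]), 0.49, 42), (array([235., 275.]), 0.33, 117)], [(array([188., 324.]), 0.55, 108)]] [ 0.5369 -0.1249  0.1424]
key_green [[(array([170., 216.]), 0.7, 97)], [(array([234., 338.]), 0.58, 88)]] [ 0.4748 -0.2738 -0.1784]
key_blue_base [[], [(array([223., 292.]), 0.56, 177)]] 
grip_bar [[(array([208., 294.]), 0.53, 307)], [(array([216., 200.]), 0.77, 461)]] [0.5004 0.1606 0.0659]
console [[(array([158., 240.]), 0.95, 1617)], [(array([218., 314.]), 0.88, 2808), (array([182.,  90.]), 0.28, 640)]] [ 0.4923 -0.1445  0.0273]
valve [[(array([215., 293.]), 0.76, 1603)], [(array([212., 202.]), 0.79, 2007)]] [0.5083 0.1629 0.0382]
vial [[(array([237., 274.]), 0.44, 91)], [(array([182., 189.]), 0.48, 92)]] [0.5993 0.1927 0.032 ]
marker [[(array([168., 213.]), 0.46, 82)], [(array([188., 328.]), 0.53, 69)]] [ 0.5797 -0.1926 -0.01  ]
reagent [[(array([121., 167.]), 0.57, 475)], [(array([180., 424.]), 0.59, 705)]] [ 0.6005 -0.4471  0.0463]
beaker [[(array([294., 340.]), 0.9, 619)], [(array([217., 198.]), 0.71, 496), (array([182.,  89.]), 0.62, 698)]] [ 0.4469  0.2925 -0.4176]
jar [[(array([147., 244.]), 0.59, 34), (array([220., 208.]), 0.54, 260)], [(array([134., 265.]), 0.64, 282)]] [0.6367 0.0205 0.3434]
tip_box [[(array([261., 377.]), 0.77, 1314)], [(array([250.,  98.]), 0.65, 1657), (array([232., 337.]), 0.35, 203)]] [0.4072 0.4477 0.0247]
seal_ring [[(array([292., 342.]), 0.49, 621)], [(array([255., 412.]), 0.68, 222)]] [0.5634 0.1467 0.4456]
1.5 [ 0.12527961 -0.53556146  0.18200086] [3.14152093e+00 9.46872447e-06 2.29800364e-01] 0.09415123520732807
0.0188
```

View pics/both.png

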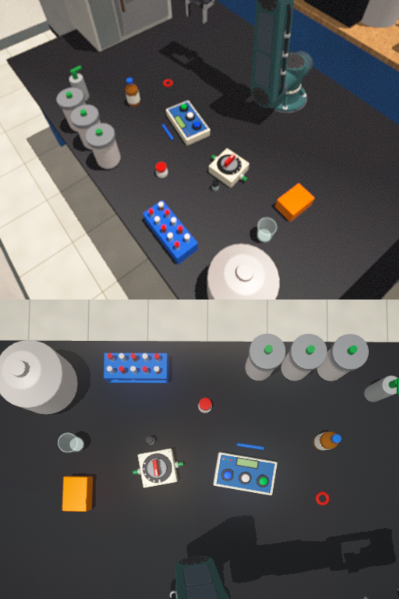

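The top view shows, in full pixels (col, row), the keys at blue (292,226), white (314,229) and green (338,232), and the valve at about (202,213). I'll zoom in on both views.

Run:
```python
import cv2,numpy as np
t=cv2.imread('pics/top.png');s=cv2.imread('pics/scene.png')
a=cv2.resize(t[170:260,165:365],None,fx=4,fy=4,interpolation=cv2.INTER_CUBIC)
b=cv2.resize(s[110:255,190:340],None,fx=1.6,fy=1.6)
b=cv2.resize(s[120:250,195:325],None,fx=1.8,fy=1.8,interpolation=cv2.INTER_CUBIC)
c=np.zeros((a.shape[0]+b.shape[0],800,3),np.uint8);c[:360]=a;c[360:,:b.shape[1]]=b
cv2.imwrite('pics/z.png',c)
```

```text
(no output)
```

View pics/z.png

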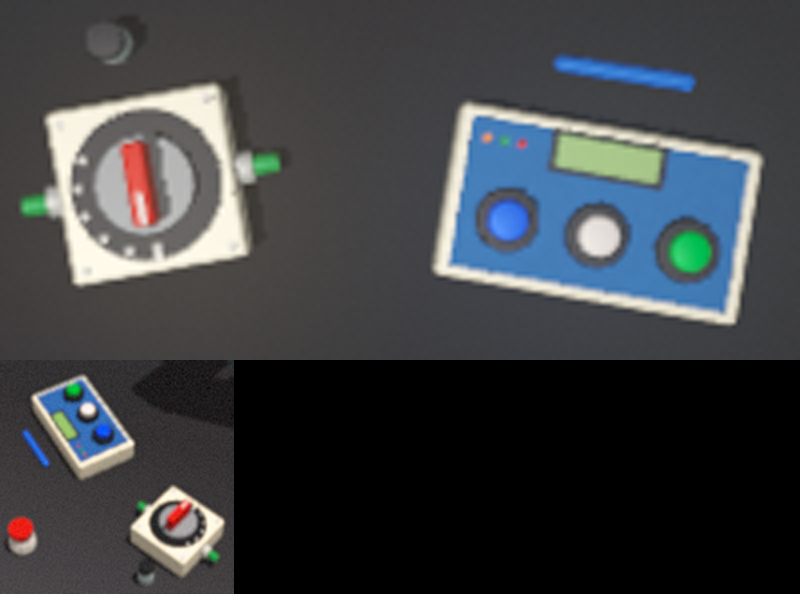

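The crop shows blue, white and green from left to right on the console. The parked mark is at the bottom of the dial, with stops 1–5 going up the left side. That is clockwise, and the bar's striped pointer is at the parked mark.

```bash
cat > pos.py <<'E'
from h import *
a=snap('scene');b=snap('top')
T=lambda x,y:(y/4+170-.4,x/4+165-.4); S=lambda x,y:((y-360)/1.8+120-.2,x/1.8+195-.2)
for n,t,s in [('blue',(508,220),(103,433)),('white',(598,236),(88,410)),('green',(690,250),(73,391)),('bar',(138,183),(179,515))]:
    print(n,tri([ray(a,S(*s)),ray(b,T(*t))]).round(4),'topz',atz(b,T(*t),.094 if n=='bar' else .067).round(4))
print('valve corners',[atz(b,T(*p),.05).round(4)[:2] for p in [(46,115),(219,84),(249,255),(79,285)]])
print('parked',atz(b,T(158,250),.052).round(4), 'bar ends',atz(b,T(132,143),.094),atz(b,T(146,222),.094))
w=snap('wrist','w0.png');o,d=ray(w,(192,256));ob=get_obs();print('wristcam',o,d,ob['tool_pos'],ob['ee_rot'],w['fx'])
E
python3 pos.py
```

```text
blue [ 0.4779 -0.0852  0.0579] topz [ 0.4788 -0.0851  0.067 ]
white [ 0.4678 -0.1452  0.0645] topz [ 0.4684 -0.1454  0.067 ]
green [ 0.4584 -0.2075  0.0604] topz [ 0.4594 -0.207   0.067 ]
bar [0.5013 0.162  0.0811] topz [0.502  0.1596 0.094 ]
valve corners [array([0.5482, 0.2293]), array([0.5701, 0.1112]), array([0.4537, 0.0896]), array([0.4327, 0.2051])]
parked [0.4568 0.1514 0.052 ] bar ends [0.52822961 0.16383622 0.094     ] [0.47648984 0.15399667 0.094     ]
wristcam [ 0.18981653 -0.52045979  0.38527292] [-0.23115656 -0.04539632 -0.97185689] [ 0.12529149 -0.53557434  0.18199537] [3.14150325e+00 1.01570444e-05 2.29851651e-01] 315.8686131295032
```

play_rows(
  rows=[
    [0, [28.5, 39.1, 0], [0, 0, 0]],
    [0, [28.5, 39.1, 0], [0, 0, 0]],
    [0, [28.5, 39.1, 0], [0, 0, 0]],
    [0, [28.5, 39.1, 0], [0, 0, 0]],
    [0, [28.5, 39.1, 0], [0, 0, 0]],
    [0, [28.5, 39.1, 0], [0, 0, 0]],
    [0, [28.5, 39.1, 0], [0, 0, 0]],
    [0, [28.5, 39.1, 0], [0, 0, 0]],
  ],
)

```text
time: 2.32
tool_pos: [0.3223, -0.2645, 0.1823]
ee_rot: [3.141, -0.001, 0.229]
wrist_force: [0.6, 0.2, 0.5]
width: 0.0442
```

play_rows(
  rows=[
    [0, [8.8, 12, 0], [0, 0, 0]],
    [0, [8.8, 12, 0], [0, 0, 0]],
    [0, [8.8, 12, 0], [0, 0, 0]],
    [0, [8.8, 12, 0], [0, 0, 0]],
    [0, [8.8, 12, 0], [0, 0, 0]],
    [0, [8.8, 12, 0], [0, 0, 0]],
  ],
)

```text
time: 2.82
tool_pos: [0.4099, -0.1454, 0.182]
ee_rot: [3.141, 0.0, 0.233]
wrist_force: [0.5, 0.2, -1.1]
width: 0.0043
```

Run:
```python
from h import *
w=snap('wrist','w1.png');print(w['rvec'],w['tvec']);print(get_obs()['tool_pos'],get_obs()['width'])
hsv=cv2.cvtColor(w['pixels'],cv2.COLOR_RGB2HSV)
for n,p in [('blue',(.4788,-.0851,.067)),('white',(.4684,-.1454,.067)),('green',(.4594,-.207,.067))]:print(n,proj(w,p))
```

```text
[-2.31275581  1.82914231  0.21361805] [-0.23658983  0.33033099  0.474709  ]
[ 0.40946653 -0.14626008  0.18200195] 0.0016597242512834272
blue [ 99.94703776 214.4621291 ]
white [125.25881878 272.29943753]
green [148.601337   329.69693562]
```

View pics/w1.png

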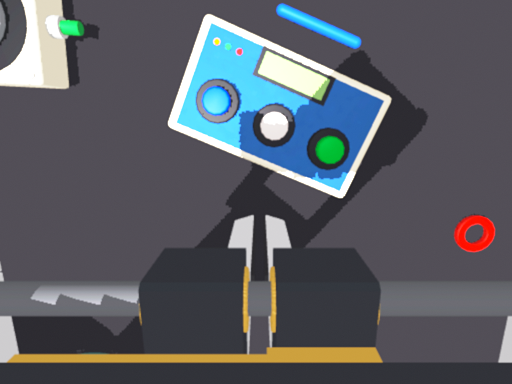

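The wrist view shows blue at (216,101), white at (274,126) and green at (330,149), each within 2 px of my predictions. I'll move over blue next.

play_rows(
  rows=[
    [0, [6.9, 6.0, -5], [0, 0, 0]],
    [0, [6.9, 6.0, -8], [0, 0, 0]],
    [0, [6.9, 6.0, -10.5], [0, 0, 0]],
    [0, [6.9, 6.0, -10.5], [0, 0, 0]],
    [0, [6.9, 6.0, -10.5], [0, 0, 0]],
    [0, [6.9, 6.0, -11.2], [0, 0, 0]],
    [0, [6.9, 6.0, -11.6], [0, 0, 0]],
    [0, [6.9, 6.0, -11.6], [0, 0, 0]],
  ],
)

```text
time: 3.53
tool_pos: [0.4786, -0.0876, 0.0669]
ee_rot: [3.14, -0.001, 0.228]
wrist_force: [-0.4, 0.4, -1.4]
width: 0.0002
```

play_rows(
  rows=[
    [0, [0, 0.15, -0.3], [0, 0, 0]],
    [0, [0, 0.15, -0.5], [0, 0, 0]],
    [0, [0, 0.15, -0.6], [0, 0, 0]],
    [0, [0, 0.15, -0.6], [0, 0, 0]],
  ],
)

```text
time: 3.87
tool_pos: [0.4787, -0.0849, 0.0603]
ee_rot: [3.141, -0.001, 0.23]
wrist_force: [0.1, -0.4, 0.3]
width: 0.0004
```

play_rows(
  rows=[
    [0, [0, 0, -0.15], [0, 0, 0]],
    [0, [0, 0, -0.3], [0, 0, 0]],
    [0, [0, 0, -0.3], [0, 0, 0]],
  ],
)

```text
time: 4.12
tool_pos: [0.4784, -0.0846, 0.0567]
ee_rot: [-3.141, 0.0, 0.23]
wrist_force: [-0.2, -0.2, -1.0]
width: 0.0006
```

Run:
```python
from h import *
o=get_obs();print(o['tool_pos'],o['wrist_force'])
w=snap('wrist','w2.png');s=snap('scene','s2.png')
c=np.hstack([cv2.imread('pics/w2.png')[100:300,150:400],cv2.resize(cv2.imread('pics/s2.png')[115:195,200:300],(250,200))])
cv2.imwrite('pics/c2.png',cv2.resize(c,None,fx=1.6,fy=1.6))
```

```text
[ 0.47843635 -0.08458692  0.05670331] [-0.22106335 -0.15543134 -0.95411752]
```

View pics/c2.png

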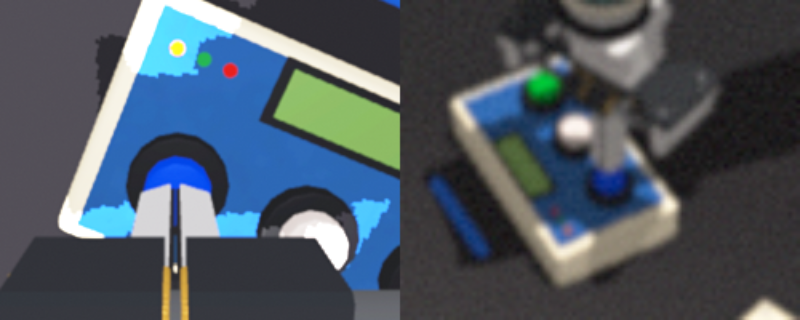

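The fingers are over the blue key at (175,180) in the crop, and no force shows yet. I'll step lower.

play_rows(
  rows=[
    [0, [0, 0, -0.1], [0, 0, 0]],
    [0, [0, 0, -0.2], [0, 0, 0]],
    [0, [0, 0, -0.2], [0, 0, 0]],
  ],
)

```text
time: 4.47
tool_pos: [0.4785, -0.0846, 0.0547]
ee_rot: [-3.141, 0.0, 0.23]
wrist_force: [0.2, -0.1, 0.1]
width: 0.0005
```

play_rows(
  rows=[
    [0, [0, 0, -0.1], [0, 0, 0]],
    [0, [0, 0, -0.2], [0, 0, 0]],
    [0, [0, 0, -0.2], [0, 0, 0]],
  ],
)

```text
time: 4.72
tool_pos: [0.4784, -0.0846, 0.0527]
ee_rot: [-3.141, 0.0, 0.23]
wrist_force: [-0.4, 0.6, 0.1]
width: 0.0005
```

play_rows(
  rows=[
    [0, [0, 0, -0.1], [0, 0, 0]],
    [0, [0, 0, -0.2], [0, 0, 0]],
    [0, [0, 0, -0.2], [0, 0, 0]],
  ],
)

```text
time: 4.97
tool_pos: [0.4785, -0.0846, 0.0508]
ee_rot: [-3.141, 0.0, 0.23]
wrist_force: [0.6, -0.6, -0.0]
width: 0.0005
```

Run:
```python
from h import *
o=get_obs();print(o['tool_pos'],o['wrist_force'],o['wrist_torque'],o['joint_torque'])
w=snap('wrist','w3.png');w1=cv2.imread('pics/w1.png')
r=[]
for n,p in [('blue',(.4788,-.0851,.067)),('white',(.4684,-.1454,.067)),('tcp',o['tool_pos'])]:print(n,proj(w,p))
c=cv2.imread('pics/w3.png')[100:300,150:400]
cv2.imwrite('pics/c3.png',cv2.resize(c,None,fx=2.5,fy=2.5))
```

```text
[ 0.47845798 -0.08464812  0.05075423] [ 0.57355438 -0.57385807 -0.01671808] [-0.04009206  0.03749784 -0.06597072] [-1.90789993e-03 -2.91091508e+01 -2.87086272e+01  5.03345404e-02
 -8.26080423e-02  2.78840625e-04]
blue [224.30023573 259.52484972]
white [259.46103069 347.26298305]
tcp [216.55058385 258.69521773]
```

View pics/c3.png

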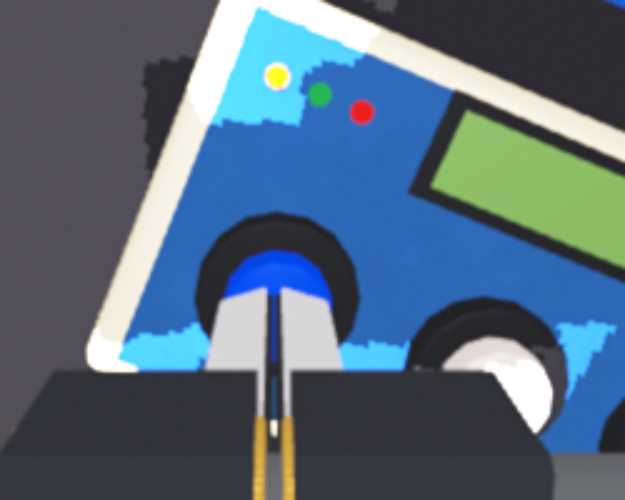

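The fingertip is centred on the blue collar at raw (260,217). The collar and cap sizes put the cap top near or just below the tip, so the key stands lower than the text says. I'll keep stepping down.

play_rows(
  rows=[
    [0, [0, 0, -0.1], [0, 0, 0]],
    [0, [0, 0, -0.2], [0, 0, 0]],
    [0, [0, 0, -0.2], [0, 0, 0]],
  ],
)

```text
time: 5.27
tool_pos: [0.4784, -0.0846, 0.0487]
ee_rot: [-3.141, 0.0, 0.23]
wrist_force: [-0.4, 0.3, -0.4]
width: 0.0008
```

play_rows(
  rows=[
    [0, [0, 0, -0.1], [0, 0, 0]],
    [0, [0, 0, -0.2], [0, 0, 0]],
    [0, [0, 0, -0.2], [0, 0, 0]],
  ],
)

```text
time: 5.52
tool_pos: [0.4785, -0.0846, 0.0468]
ee_rot: [-3.141, 0.0, 0.23]
wrist_force: [0.5, 0.4, -0.7]
width: 0.0004
```

Run:
```python
from h import *
s=snap('wrist'); 
ob=np.array([[.06,.105,0],[.06,-.105,0],[-.06,-.105,0],[-.06,.105,0]])
def pnp(im,rv,tv,k,ob=ob):
    ok,r,t=cv2.solvePnP(ob,np.array(im,float),k,None)
    R=cv2.Rodrigues(np.array(rv,float))[0]; return (R.T@(t.ravel()-np.array(tv))).round(4), (R.T@cv2.Rodrigues(r)[0])[:,2].round(3)
print(pnp([(208,15),(390,97),(343,197),(170,125)],[-2.31275581,1.82914231,0.21361805],[-0.23658983,0.33033099,0.474709],K(s)))
b=snap('top')
print(pnp([(x/4+164.6,y/4+169.6) for x,y in[(466,102),(760,155),(735,323),(435,272)]],b['rvec'],b['tvec'],K(b)))
# wrist/top/scene triangulation
a=snap('scene')
w=dict(s);w['rvec']=[-2.31275581,1.82914231,0.21361805];w['tvec']=[-0.23658983,0.33033099,0.474709]
T=lambda x,y:(y/4+169.6,x/4+164.6); S=lambda x,y:((y-360)/1.8+120-.2,x/1.8+195-.2)
for n,t,sc,ww in [('blue',(508,220),(103,433),(101,216)),('white',(598,236),(88,410),(126,274)),('green',(690,250),(73,391),(149,330)),('c1',(466,102),(132,441),(15,208)),('c2',(760,155),(84,377),(97,390))]:
    print(n,tri([ray(b,T(*t)),ray(w,ww)]).round(4),tri([ray(a,S(*sc)),ray(w,ww)]).round(4))
# fresh wrist: local z of tip?
print(proj(s,get_obs()['tool_pos']),get_obs()['wrist_force'])
h=s['pixels']; cv2.imwrite('pics/w4.png',cv2.cvtColor(h,cv2.COLOR_RGB2BGR)); sc=cv2.cvtColor(a['pixels'],cv2.COLOR_RGB2BGR)[110:200,195:315]
cv2.imwrite('pics/c4.png',np.hstack([cv2.resize(sc,None,fx=4,fy=4,interpolation=cv2.INTER_CUBIC),cv2.resize(cv2.imread('pics/w4.png')[120:300,180:320],(280,360))]))
```

```text
(array([ 0.4841, -0.151 ,  0.0308]), array([ 0.041, -0.   ,  0.999]))
(array([ 0.4836, -0.1519,  0.0204]), array([ 0.066, -0.025,  0.997]))
blue [ 0.4785 -0.0857  0.059 ] [ 0.4777 -0.0851  0.0577]
white [ 0.4677 -0.1486  0.0411] [ 0.4671 -0.1468  0.0626]
green [ 0.4596 -0.2056  0.0744] [ 0.4578 -0.2085  0.0592]
c1 [ 0.5591 -0.058   0.0336] [ 0.5054 -0.0394  0.1036]
c2 [ 0.524  -0.2593  0.0424] [ 0.487  -0.1771  0.17  ]
[216.44242883 258.83005519] [ 0.03510523 -0.64986825 -0.63072838]
```

View pics/c4.png

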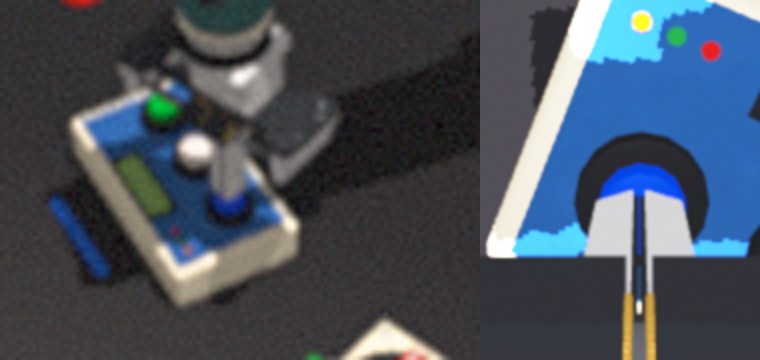

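Run:
```python
from h import *
a=snap('scene');p=np.array(get_obs()['tool_pos'])
for z in (.0468,.055,.061,.067): print(z,(proj(a,[p[0],p[1],z])-[110,195])*4)
# edge-based cap masks in original scene/top images vs now
for f in('scene.png','s4.png'):
    if f=='s4.png': snap('scene',f)
    im=cv2.imread('pics/'+f);h=cv2.cvtColor(im,cv2.COLOR_BGR2HSV)
    print(f,h[150:170,245:260,1].max())
for i in range(5):
    o=get_obs();s=snap('scene');print(o['time'],o['wrist_force'].round(2) if hasattr(o['wrist_force'],'round') else o['wrist_force'],np.round(o['joint_torque'],2))
w=snap('wrist')
for z in(.03,.035,.04,.045): print('corner', z, proj(w,[.5455,-.0355,z]))
```

```text
0.0468 [210.32501349 226.87898535]
0.055 [204.29427003 226.694819  ]
0.061 [199.85094531 226.55912912]
0.067 [195.381518   226.42264212]
scene.png 255
s4.png 255
5.7667 [ 0.93  1.   -0.1 ] [ -0.   -29.03 -28.46   0.05  -0.06  -0.  ]
5.8167 [-0.42  0.57  0.27] [  0.   -29.03 -28.47   0.05  -0.06  -0.  ]
5.8667 [ 0.28 -0.15 -0.23] [  0.   -29.04 -28.48   0.05  -0.06   0.  ]
5.9167 [ 0.94 -0.33 -0.43] [ -0.   -29.05 -28.48   0.05  -0.06   0.  ]
5.9667 [-0.45  0.04 -0.13] [ -0.   -29.05 -28.48   0.05  -0.06  -0.  ]
corner 0.03 [100.2049905  209.90860311]
corner 0.035 [ 99.84422547 208.76475476]
corner 0.04 [ 99.46610535 207.56588   ]
corner 0.045 [ 99.06934691 206.30791027]
```

play_rows(
  rows=[
    [0, [0, 0, 3.4], [0, 0, 0]],
    [0, [0, 0, 3.4], [0, 0, 0]],
    [0, [0, 0, 3.4], [0, 0, 0]],
  ],
)

```text
time: 6.32
tool_pos: [0.4804, -0.0852, 0.0832]
ee_rot: [3.139, -0.004, 0.23]
wrist_force: [-0.4, -0.2, 0.2]
width: 0.0005
```

Run:
```python
from h import *
a=snap('scene');w=snap('wrist');o=get_obs();p=np.array(o['tool_pos']);print(p,o['wrist_force'],np.round(o['joint_torque'],2))
print('scene tip',(proj(a,p)-[110,195])*4,'wrist tip',proj(w,p))
bgr=lambda s:cv2.cvtColor(s['pixels'],cv2.COLOR_RGB2BGR)
cv2.imwrite('pics/c5.png',np.hstack([cv2.resize(bgr(a)[110:200,195:315],None,fx=4,fy=4,interpolation=cv2.INTER_CUBIC),cv2.resize(bgr(w)[120:300,180:320],(280,360))]))
```

```text
[ 0.47847516 -0.08464356  0.08066691] [ 0.19199043  0.16834013 -0.59145137] [ -0.   -29.32 -29.93   0.05  -0.09   0.  ]
scene tip [185.05572293 226.31553367] wrist tip [217.0780809  258.09270702]
```

View pics/c5.png

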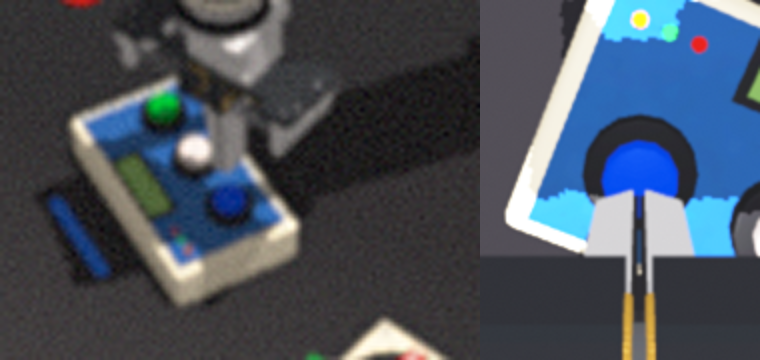

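The scene view shows the real fingertip ending about 17–20 mm above the reported TCP: it is seen at (228,168) against a prediction of (226,185). Contact was only just about to happen at z = 0.047, so I'll go lower.

play_rows(
  rows=[
    [0, [0, 0, -2.0], [0, 0, 0]],
    [0, [0, 0, -3.2], [0, 0, 0]],
    [0, [0, 0, -3.4], [0, 0, 0]],
    [0, [0, 0, -3.5], [0, 0, 0]],
    [0, [0, 0, -3.6], [0, 0, 0]],
    [0, [0, 0, -3.6], [0, 0, 0]],
  ],
)

```text
time: 6.92
tool_pos: [0.4788, -0.0847, 0.0451]
ee_rot: [3.141, -0.0, 0.23]
wrist_force: [0.9, -0.3, 0.5]
width: 0.0002
```

play_rows(
  rows=[
    [0, [0, 0, -0.1], [0, 0, 0]],
    [0, [0, 0, -0.2], [0, 0, 0]],
    [0, [0, 0, -0.2], [0, 0, 0]],
  ],
)

```text
time: 7.17
tool_pos: [0.4792, -0.0849, 0.0435]
ee_rot: [3.141, -0.001, 0.23]
wrist_force: [-0.6, 0.2, 1.6]
width: 0.0007
```

Contact is just beginning at 1.6 N.

play_rows(
  rows=[
    [0, [0, 0, -0.1], [0, 0, 0]],
    [0, [0, 0, -0.2], [0, 0, 0]],
    [0, [0, 0, -0.2], [0, 0, 0]],
  ],
)

```text
time: 7.42
tool_pos: [0.4792, -0.0848, 0.0414]
ee_rot: [3.141, -0.001, 0.23]
wrist_force: [1.3, -0.3, 2.6]
width: 0.0006
```

play_rows(
  rows=[
    [0, [0, 0, -0.1], [0, 0, 0]],
    [0, [0, 0, -0.2], [0, 0, 0]],
    [0, [0, 0, -0.2], [0, 0, 0]],
  ],
)

```text
time: 7.67
tool_pos: [0.4791, -0.0849, 0.0393]
ee_rot: [3.141, -0.001, 0.23]
wrist_force: [1.5, 0.3, 4.6]
width: 0.0004
```

play_rows(
  rows=[
    [0, [0, 0, -0.1], [0, 0, 0]],
    [0, [0, 0, -0.2], [0, 0, 0]],
    [0, [0, 0, -0.2], [0, 0, 0]],
  ],
)

```text
time: 7.92
tool_pos: [0.4792, -0.0849, 0.0378]
ee_rot: [3.141, -0.001, 0.23]
wrist_force: [-0.0, 0.8, 5.5]
width: 0.0002
```

play_rows(
  rows=[
    [0, [0, 0, -0.1], [0, 0, 0]],
    [0, [0, 0, -0.15], [0, 0, 0]],
    [0, [0, 0, -0.15], [0, 0, 0]],
  ],
)

```text
time: 8.17
tool_pos: [0.4793, -0.0849, 0.0376]
ee_rot: [3.141, -0.001, 0.23]
wrist_force: [-2.8, 0.7, 13.0]
width: 0.0005
```

Blue has bottomed out: 13 N, with the tip stopped at z = 0.0376. I'll release it and move to white.

play_rows(
  rows=[
    [0, [0, 0, 1.5], [0, 0, 0]],
    [0, [0, 0, 3], [0, 0, 0]],
    [0, [-0.5, -3, 3], [0, 0, 0]],
    [0, [-1.0, -6.1, 3], [0, 0, 0]],
    [0, [-1.0, -6.1, 3], [0, 0, 0]],
    [0, [-1.0, -6.1, 2], [0, 0, 0]],
    [0, [-1.0, -6.1, 1], [0, 0, 0]],
    [0, [-1.0, -6.1, 1], [0, 0, 0]],
  ],
)

```text
time: 8.83
tool_pos: [0.4668, -0.1442, 0.0421]
ee_rot: [-3.138, 0.004, 0.231]
wrist_force: [-1.2, -1.1, 2.4]
width: 0.0005
```

play_rows(
  rows=[
    [0, [0, 0, -0.3], [0, 0, 0]],
    [0, [0, 0, -0.6], [0, 0, 0]],
    [0, [0, 0, -0.8], [0, 0, 0]],
    [0, [0, 0, -0.9], [0, 0, 0]],
    [0, [0, 0, -0.95], [0, 0, 0]],
    [0, [0, 0, -1.0], [0, 0, 0]],
    [0, [0, 0, -1.0], [0, 0, 0]],
  ],
)

```text
time: 9.42
tool_pos: [0.468, -0.1445, 0.0376]
ee_rot: [-3.14, 0.001, 0.231]
wrist_force: [-7.3, 4.3, 13.9]
width: 0.0005
```

play_rows(
  rows=[
    [0, [0, 0, 1.5], [0, 0, 0]],
    [0, [0, 0, 3], [0, 0, 0]],
    [0, [-0.5, -3, 3], [0, 0, 0]],
    [0, [-0.9, -6.3, 3], [0, 0, 0]],
    [0, [-0.9, -6.3, 3], [0, 0, 0]],
    [0, [-0.9, -6.3, 2], [0, 0, 0]],
    [0, [-0.9, -6.3, 1.2], [0, 0, 0]],
    [0, [-0.9, -6.3, 1.2], [0, 0, 0]],
  ],
)

```text
time: 10.08
tool_pos: [0.458, -0.2066, 0.0443]
ee_rot: [-3.138, 0.004, 0.231]
wrist_force: [-0.9, 0.4, -0.8]
width: 0.0006
```

play_rows(
  rows=[
    [0, [0, 0, -0.3], [0, 0, 0]],
    [0, [0, 0, -0.6], [0, 0, 0]],
    [0, [0, 0, -0.9], [0, 0, 0]],
    [0, [0, 0, -1.1], [0, 0, 0]],
    [0, [0, 0, -1.15], [0, 0, 0]],
    [0, [0, 0, -1.2], [0, 0, 0]],
    [0, [0, 0, -1.2], [0, 0, 0]],
  ],
)

```text
time: 10.67
tool_pos: [0.4596, -0.2076, 0.0376]
ee_rot: [-3.14, -0.0, 0.231]
wrist_force: [-3.8, 3.5, 11.7]
width: 0.0005
```

All three keys bottomed at the same z of 0.0376. I'll lift and head for the valve, turning half round so that joint 6 has range for the clockwise turn.

play_rows(
  rows=[
    [0, [0, 0, 2], [0, 0, 0]],
    [0, [0, 0, 6], [0, 0, 0]],
    [0, [0, 0, 10], [0, 0, 0.1]],
    [4, [0, 0, 14], [0, 0, 0.2]],
    [4, [0.5, 4, 14], [0, 0, 0.3]],
    [4, [1, 8, 14], [0, 0, 0.4]],
    [4, [2, 12, 14], [0, 0, 0.5]],
    [4, [3, 16, 14], [0, 0, 0.6]],
  ],
)

```text
time: 11.33
tool_pos: [0.4902, -0.0474, 0.1761]
ee_rot: [3.139, -0.001, 0.833]
wrist_force: [0.5, -0.1, -0.4]
width: 0.0304
```

play_rows(
  rows=[
    [4, [1, 4, 0], [0, 0, 0.12]],
    [4, [2, 8, 0], [0, 0, 0.24]],
    [4, [3, 11, 0], [0, 0, 0.36]],
    [4, [4, 14, 0], [0, 0, 0.48]],
    [4, [5, 17, 0], [0, 0, 0.6]],
    [4, [6, 20, 0], [0, 0, 0.72]],
    [4, [7, 21, 0], [0, 0, 0.84]],
    [4, [7, 21.6, 0], [0, 0, 0.96]],
  ],
)

```text
time: 12.0
tool_pos: [0.5609, 0.1698, 0.1746]
ee_rot: [3.141, 0.0, 1.799]
wrist_force: [0.0, -1.0, -1.2]
width: 0.04
```

play_rows(
  rows=[
    [4, [0, 0, 0], [0, 0, 0.12]],
    [4, [0, 0, 0], [0, 0, 0.24]],
    [4, [0, 0, 0], [0, 0, 0.36]],
    [4, [0, 0, 0], [0, 0, 0.48]],
    [4, [0, 0, 0], [0, 0, 0.6]],
    [4, [0, 0, 0], [0, 0, 0.72]],
    [4, [0, 0, 0], [0, 0, 0.84]],
    [4, [0, 0, 0], [0, 0, 0.96]],
  ],
)

```text
time: 12.67
tool_pos: [0.56, 0.1675, 0.1753]
ee_rot: [3.141, 0.001, 2.756]
wrist_force: [0.1, 0.5, 1.0]
width: 0.0402
```

Run:
```python
from h import *
o=get_obs();print(o['time'],o['tool_pos'],o['ee_rot'],np.round(o['joint_positions'],2))
```

```text
12.6667 [0.55998178 0.16754881 0.17525516] [3.14117724e+00 8.67551309e-04 2.75604079e+00] [ 0.19  0.16  1.3  -0.    1.68 -0.99]
```

play_rows(
  rows=[
    [4, [0, 0, 0], [0, 0, 0.12]],
    [4, [0, 0, 0], [0, 0, 0.24]],
    [4, [0, 0, 0], [0, 0, 0.36]],
    [4, [0, 0, 0], [0, 0, 0.48]],
    [4, [0, 0, 0], [0, 0, 0.57]],
    [4, [0, 0, 0], [0, 0, 0.57]],
  ],
)

```text
time: 13.17
tool_pos: [0.5599, 0.1675, 0.1752]
ee_rot: [-3.142, 0.001, -2.962]
wrist_force: [0.2, 0.2, -0.4]
width: 0.0398
```

Run:
```python
from h import *
w=snap('wrist','w6.png');o=get_obs();print(o['tool_pos'],o['ee_rot'],o['width'])
print('bar',proj(w,(.502,.16,.094)),'tip',proj(w,o['tool_pos']))
cv2.imwrite('pics/c6.png',cv2.resize(cv2.imread('pics/w6.png')[0:260,110:400],None,fx=2,fy=2))
np.savez('w6.npz',rvec=w['rvec'],tvec=w['tvec'])
```

```text
[0.55983647 0.16749193 0.17526527] [-3.14159225e+00  5.16864169e-04 -2.96510963e+00] 0.0401082565340689
bar [126.27526106 263.00257115] tip [218.32428117 259.64439896]
```

View pics/c6.png

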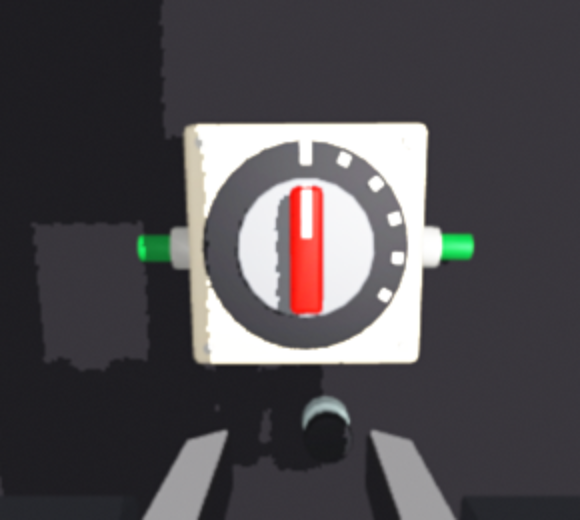

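The pointer is on the long parked mark. The bar centre is at raw (263,125), against a prediction of (263,126), and its yaw is aligned with the tool. I'll move over the knob and descend.

play_rows(
  rows=[
    [4, [-3, -0.4, 0], [0, 0, 0]],
    [4, [-5.8, -0.75, 0], [0, 0, 0]],
    [4, [-5.8, -0.75, -2], [0, 0, 0]],
    [4, [-5.8, -0.75, -5], [0, 0, 0]],
    [4, [-5.8, -0.75, -7.5], [0, 0, 0]],
    [4, [-5.8, -0.75, -9], [0, 0, 0]],
    [4, [-5.8, -0.75, -10], [0, 0, 0]],
    [4, [-5.8, -0.75, -10], [0, 0, 0]],
  ],
)

```text
time: 13.88
tool_pos: [0.5, 0.1595, 0.0728]
ee_rot: [-3.142, -0.005, -2.965]
wrist_force: [0.3, -0.3, 0.1]
width: 0.04
```

play_rows(
  rows=[
    [4, [0, 0, -0.7], [0, 0, 0]],
    [4, [0, 0, -1.4], [0, 0, 0]],
    [4, [0, 0, -2.0], [0, 0, 0]],
    [4, [0, 0, -2.4], [0, 0, 0]],
    [4, [0, 0, -2.6], [0, 0, 0]],
    [4, [0, 0, -2.6], [0, 0, 0]],
  ],
)

```text
time: 14.38
tool_pos: [0.5014, 0.1598, 0.0491]
ee_rot: [3.142, -0.001, -2.963]
wrist_force: [1.0, -0.1, -1.0]
width: 0.0399
```

Run:
```python
from h import *
w=snap('wrist','w7.png');a=snap('scene','s7.png');o=get_obs();print(o['tool_pos'],o['ee_rot'],o['width'],np.round(o['wrist_force'],1))
p=proj(a,(.5015,.16,.08));r,c=map(int,p);print(p, 'tcp in crop',(proj(a,o['tool_pos'])-[r-30,c-40])*4.5)
cv2.imwrite('pics/c7.png',np.hstack([cv2.resize(cv2.imread('pics/s7.png')[r-30:r+30,c-40:c+40],(360,270),interpolation=cv2.INTER_CUBIC),cv2.resize(cv2.imread('pics/w7.png')[60:330,80:440],(360,270))]))
```

```text
[0.50181817 0.15985234 0.04973559] [ 3.14149291e+00  4.38319470e-04 -2.96340475e+00] 0.04027198655009474 [-0.4 -0.9 -0. ]
[205.76019036 293.46940594] tcp in crop [162.4507162  179.47908387]
```

View pics/c7.png

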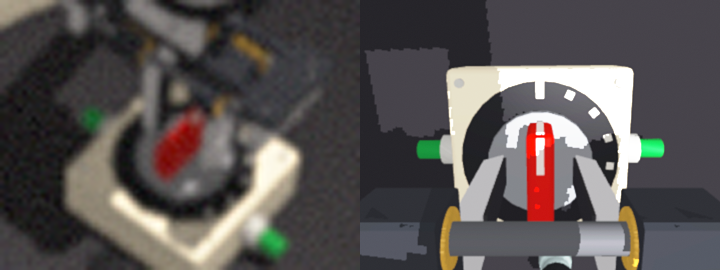

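The fingers straddle the bar symmetrically and there is no contact. I'll go 4 mm lower and close.

play_rows(
  rows=[
    [4, [0, 0, -0.2], [0, 0, 0]],
    [4, [0, 0, -0.4], [0, 0, 0]],
    [1, [0, 0, -0.4], [0, 0, 0]],
    [0, [0, 0, -0.4], [0, 0, 0]],
    [0, [0, 0, -0.4], [0, 0, 0]],
    [0, [0, 0, -0.4], [0, 0, 0]],
    [0, [0, 0, -0.4], [0, 0, 0]],
    [0, [0, 0, -0.4], [0, 0, 0]],
  ],
)

```text
time: 15.15
tool_pos: [0.5016, 0.1603, 0.0456]
ee_rot: [3.141, 0.0, -2.963]
wrist_force: [-1.1, 1.7, 0.3]
width: 0.0148
```

play_rows(
  rows=[
    [0, [0, 0, 0], [0, 0, 0]],
    [0, [0, 0, 0], [0, 0, 0]],
    [0, [0, 0, 0], [0, 0, 0]],
  ],
)

```text
time: 15.4
tool_pos: [0.5016, 0.1603, 0.0456]
ee_rot: [3.141, 0.0, -2.963]
wrist_force: [-1.2, 2.2, -0.4]
width: 0.0147
```

Gripped at 14.8 mm. Now I'll turn clockwise, one stop per call.

play_rows(
  rows=[
    [0, [0, 0, 0], [0, 0, -0.06]],
    [0, [0, 0, 0], [0, 0, -0.12]],
    [0, [0, 0, 0], [0, 0, -0.18]],
    [0, [0, 0, 0], [0, 0, -0.24]],
    [0, [0, 0, 0], [0, 0, -0.3]],
    [0, [0, 0, 0], [0, 0, -0.36]],
    [0, [0, 0, 0], [0, 0, -0.42]],
    [0, [0, 0, 0], [0, 0, -0.42]],
  ],
)

```text
time: 16.07
tool_pos: [0.5016, 0.1604, 0.0456]
ee_rot: [3.141, -0.0, 2.899]
wrist_force: [-0.8, 3.0, -0.2]
width: 0.0151
```

```bash
cat > chk.py <<'E'
import sys
from h import *
n=sys.argv[1]
w=snap('wrist',f'w{n}.png');o=get_obs();print(o['time'],o['tool_pos'],o['ee_rot'],o['width'],np.round(o['wrist_force'],1),np.round(o['wrist_torque'],3))
t=o['ee_rot'][2]; hs=cv2.cvtColor(w['pixels'],cv2.COLOR_RGB2HSV)
# red bar top direction from image region, red mask rectified onto z=.094
m=(((hs[...,0]<8)|(hs[...,0]>172))&(hs[...,1]>150)&(hs[...,2]>60))
rc=np.argwhere(m); P=np.array([atz(w,x,.094)[:2] for x in rc]);P=P[np.hypot(P[:,0]-.5015,P[:,1]-.16)<.04]
r=cv2.minAreaRect((P*1e4).astype(np.float32));d=np.linalg.eigh(np.cov(P.T))[1][:,1];print(len(P),'rect',r,'pca dir',np.arctan2(d[1],d[0])%np.pi,'tool yaw mod pi',t%np.pi)
E
python3 chk.py 8
```

```text
16.1167 [0.5016204  0.16034386 0.04562042] [ 3.14050414e+00 -1.16769290e-04  2.90127842e+00] 0.01486621775283287 [-0.8  2.7  1.1] [ 0.713 -0.036  0.168]
2268 rect ((4941.64697265625, 1615.320556640625), (151.33843994140625, 530.9642333984375), 76.09027099609375) pca dir 2.9050706519771974 tool yaw mod pi 2.90127841786131
```

The bar follows the tool (2.905 against 2.901). That is the first stop, 0.419 rad turned.

play_rows(
  rows=[
    [0, [0, 0, 0], [0, 0, -0.06]],
    [0, [0, 0, 0], [0, 0, -0.12]],
    [0, [0, 0, 0], [0, 0, -0.18]],
    [0, [0, 0, 0], [0, 0, -0.24]],
    [0, [0, 0, 0], [0, 0, -0.3]],
    [0, [0, 0, 0], [0, 0, -0.36]],
    [0, [0, 0, 0], [0, 0, -0.42]],
    [0, [0, 0, 0], [0, 0, -0.42]],
  ],
)

```text
time: 16.78
tool_pos: [0.5017, 0.1604, 0.0456]
ee_rot: [3.141, -0.0, 2.48]
wrist_force: [0.1, 4.8, -0.4]
width: 0.0148
```

play_rows(
  rows=[
    [0, [0, 0, 0], [0, 0, -0.06]],
    [0, [0, 0, 0], [0, 0, -0.12]],
    [0, [0, 0, 0], [0, 0, -0.18]],
    [0, [0, 0, 0], [0, 0, -0.24]],
    [0, [0, 0, 0], [0, 0, -0.3]],
    [0, [0, 0, 0], [0, 0, -0.36]],
    [0, [0, 0, 0], [0, 0, -0.41]],
    [0, [0, 0, 0], [0, 0, -0.42]],
  ],
)

```text
time: 17.45
tool_pos: [0.5017, 0.1604, 0.0456]
ee_rot: [3.141, -0.001, 2.061]
wrist_force: [-0.1, 4.6, 0.9]
width: 0.0146
```

play_rows(
  rows=[
    [0, [0, 0, 0], [0, 0, 0]],
    [0, [0, 0, 0], [0, 0, 0]],
    [0, [0, 0, 0], [0, 0, 0]],
  ],
)

```text
time: 17.7
tool_pos: [0.5017, 0.1604, 0.0456]
ee_rot: [3.141, -0.001, 2.062]
wrist_force: [-0.2, 5.8, 0.6]
width: 0.0146
```

```bash
python3 chk.py 9
python3 - <<'E'
from h import *
t=snap('top','t9.png');s=cv2.imread('pics/t9.png')
cv2.imwrite('pics/c9.png',np.hstack([cv2.resize(cv2.imread('pics/w9.png')[40:300,90:430],(440,336)),cv2.resize(s[150:270,150:350],(360,336))]))
E
```

```text
17.75 [0.50169905 0.16038023 0.04560581] [ 3.14073552e+00 -8.44521410e-04  2.06152646e+00] 0.01434807725053334 [-0.2  6.1  0.1] [ 0.953 -0.074  0.185]
2268 rect ((4975.6220703125, 1659.9326171875), (149.37091064453125, 532.3464965820312), 28.68873405456543) pca dir 2.0673539850597447 tool yaw mod pi 2.0615264586443365
```

View pics/c9.png

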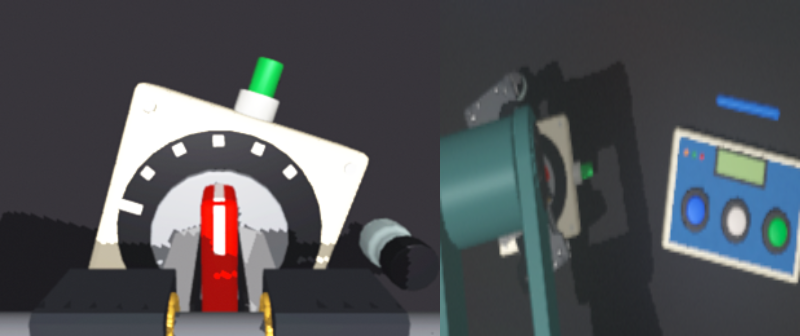

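The pointer is at the third dot after the long mark (crop (218,140)), the keys are up, and the vial at (395,250) is upright and clear. Handing in.

```bash
python3 -c "
from bench import *
print(close_job())"
```

```text
the job is handed in; nothing more can be done
None
```

I pressed blue, then white, then green fully down one at a time, and turned the selector clockwise to the third stop. I handed the job in at about 17.8 s, with the gripper still holding the knob there.

- **Keys:** each key bottomed at the same reported tool height (z = 0.0376 m), with 12–14 N on the wrist. I lifted clear after each one, and the last top view shows all three caps up.
- **Knob:** the tool turned about 1.258 rad from parked, against 1.257 for the third stop. The bar's measured direction (2.067 rad) agrees with the tool's (2.062). The last wrist picture shows the pointer at the third mark.
- **Other things on the bench:** the vial and marker look undisturbed in the last pictures. I did not re-check the rest.

**What disagreed:** the real fingertips end about 20 mm above the reported TCP position. My first descents onto blue stopped short and showed no force until I compared the scene picture and went lower. White showed some sideways force while bottomed (about 7 N in x and 4 N in y). It still reached the same depth as the other two.

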